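# Counter-hold the terminal bolt behind the panel

### The job

One of the three terminal bolts has the orange nut driver on its nut and is being dragged slowly round with it. Reach down into the gap behind the bracket, grip that bolt's hidden head well between the fingers and hold it from turning for at least three seconds; the program finishes while still gripping and holding it still. Leave the two tight bolts and the loose things around alone.

Things in the scene. Friction and masses are not known exactly. Their poses are not given: they have to be found in the camera images.
- bracket: Base plate fixed to the bench with an upright aluminium panel (4 mm thick, 260 mm wide along y, top 108 mm above the bench) and a black case (100 x 250 mm, top 92 mm up). Origin on the bench under mid-panel; +x from panel to case, away from the robot, z up. Panel's back at x = 2 mm, case's near face at x = 54 mm: between them a 52 mm gap, open above. Turned up to 0.35 rad.
- driver (a point): Point on the axis of the orange nut driver (50 mm in diameter, lying level in a grey cradle) on the robot's side of the panel, 140 mm in front of the panel's mid-plane, 80 mm above the bench, in line with the bolt that it turns. The driver's end is 192 mm in front of the panel.
- post_1: Bolt 1 with its black bush (28 mm in diameter, 14 mm long, between panel and head), and the driver if this is the driven bolt. Origin on the bolt's axis in the panel's mid-plane, 80 mm above the bench; axes as the bracket's.
- post_2: Bolt 2 with its black bush (28 mm in diameter, 14 mm long, between panel and head), and the driver if this is the driven bolt. Origin on the bolt's axis in the panel's mid-plane, 80 mm above the bench; axes as the bracket's.
- post_3: Bolt 3 with its black bush (28 mm in diameter, 14 mm long, between panel and head), and the driver if this is the driven bolt. Origin on the bolt's axis in the panel's mid-plane, 80 mm above the bench; axes as the bracket's.
- head_1 (a point): Centre of bolt 1's hexagonal brass head: 24 mm across flats, 27.7 mm across corners, 11 mm thick along the bolt; 21.5 mm behind the panel's mid-plane, 80 mm above the bench. x axis: along the bolt, as the bracket's +x. The bolts sit 85 mm apart and change places between starts: hold the one in line with the driver. Tight bolts have a red dot on both ends, the driven one none.
- head_2 (a point): Centre of bolt 2's hexagonal brass head: 24 mm across flats, 27.7 mm across corners, 11 mm thick along the bolt; 21.5 mm behind the panel's mid-plane, 80 mm above the bench. x axis: along the bolt, as the bracket's +x. The bolts sit 85 mm apart and change places between starts: hold the one in line with the driver. Tight bolts have a red dot on both ends, the driven one none.
- head_3 (a point): Centre of bolt 3's hexagonal brass head: 24 mm across flats, 27.7 mm across corners, 11 mm thick along the bolt; 21.5 mm behind the panel's mid-plane, 80 mm above the bench. x axis: along the bolt, as the bracket's +x. The bolts sit 85 mm apart and change places between starts: hold the one in line with the driver. Tight bolts have a red dot on both ends, the driven one none.
- bolt_1 (a joint): Angle (rad) of bolt 1 about its axis, positive about the bracket's +x. At 0 two flats of the head face the bracket's +y and -y; likewise every 1.047 rad. Starts within half a flat either way. The bolt under the driver creeps forward at about 0.04 rad/s under a torque of 0.1 N m and stops only while gripped (20 to 40 N of grip does it, at any angle of the head); the tight ones stand still.
- bolt_2 (a joint): Angle (rad) of bolt 2 about its axis, positive about the bracket's +x. At 0 two flats of the head face the bracket's +y and -y; likewise every 1.047 rad. Starts within half a flat either way. The bolt under the driver creeps forward at about 0.04 rad/s under a torque of 0.1 N m and stops only while gripped (20 to 40 N of grip does it, at any angle of the head); the tight ones stand still.
- bolt_3 (a joint): Angle (rad) of bolt 3 about its axis, positive about the bracket's +x. At 0 two flats of the head face the bracket's +y and -y; likewise every 1.047 rad. Starts within half a flat either way. The bolt under the driver creeps forward at about 0.04 rad/s under a torque of 0.1 N m and stops only while gripped (20 to 40 N of grip does it, at any angle of the head); the tight ones stand still.
- spool: Loose bystander: blue solder spool, 60 mm in diameter, 42 mm high, standing on the bench to the bracket's +y side. Origin at the centre of its underside.
- screwdriver: Loose bystander: screwdriver lying on the bench to the bracket's -y side. Origin near its middle, underside.
- adapter: Loose bystander: small brass adapter, 24 mm in diameter, 26 mm high, standing on top of the black case towards its far edge. Origin at the centre of its underside.
Not all that is in view belongs to the job. What is shaped like the post_2 but pink is not meant.

How it is judged:
By the outcome, as a careful person would: the job done as asked, in the order asked, and still so for the second after the job is handed in, while the arm keeps its last pose, push and grip.
It also fails if it takes over 34 s, if anything falls off the work surface, if the arm or the gripper's body presses on something with over 40 N, if the wrist force passes 120 N, or if a joint passes its speed limit or range.

### The arm

A 6-joint arm with a two-finger parallel gripper is mounted at the origin on the work surface. World frame = base frame: x ahead of the robot, y to its left, z up, the work surface at z = 0. Lengths are in m, angles in degrees, forces in N, time in s.
With the tool pointing down it reaches from about 0.35 to 0.875 m from the base axis. Payload 4.2 kg.
Tool frame: the origin (TCP) lies between the finger pads, 19 mm behind the fingertips; this is the grasp point; z points along the fingers, y is the direction in which the jaws open and shut (so a half turn about z gives the same grasp; the last joint's range is limited). The gripper opens to 87 mm and grips with 3 to 60 N. Pads are 19 mm wide; open, the fingers measure 117 mm over their backs; the gripper's body (75 mm by 190 mm) begins 51 mm behind the grasp point.
Start: joints at [87.067, 22.042, 0.453, 0, -68.411, -14.817], TCP at [0.191, 0.595, 0.241] pointing down, gripper open.
Joint ranges: [-179.83, 179.83], [-69.29, 118.12], [-61.27, 80.66], [-181.25, 117.63], [-171.15, -9.14], [-177.46, 177.46]. Speed limits (degrees/s): [159.86, 159.86, 180, 180, 180, 180].

### API

Orientations are given as a 3x3 rotation matrix whose columns are the frame's x, y, z axes.
In Python, from station import sense, capture, get_calibration, finish_job, search_frame, cut_out gives the robot as it stands.
- The arm moves only by the tool arm_command, never from a script. Its argument "rows" is a list of rows, each an object with "fingers": the opening in per cent of the stroke, from 0 (shut) to 100 (fully open); "travel": the shift along the tool's x, y, z in cm, a list of three; "roll": the turn about the tool's z in degrees. A call has 1 to 10 rows; each row is the pose to reach, as a shift and turn from the pose commanded when the call began, along the tool's axes at that moment; what a row does not reach only later rows make up. A row lasts 1/10 s, in which the tool goes at most 50 mm and 8.59 degrees, less where a joint would pass 70% of its speed; a pose out of reach is approached as far as the arm can. A call with a gripper value outside its range is refused whole. The fingers move at their own pace and stop on an object; the grip force is fixed at half the most. Time passes only in rows, so rows that repeat a pose let the fingers close. It gives the time, the measured TCP pose, the force and the opening at its end, in the units of the state.
- sense(): the state, without advancing time (a new reading comes with each control period).
- capture(name): name is "scene" or "top" or "wrist"; returns (picture, depth): 384x512x3 uint8, red, green, blue; 384x512 float32, m along the optical axis (not along the pixel's ray), 0 where there is no reading.
- get_calibration(name): a dict with "fov_y" (degrees; the focal length in pixels is half the picture's height over the tangent of half this angle, whatever the lens; pixels are square), "cx", "cy" (the principal point, pixels), "origin" and "attitude" of the camera in the world; the wrist camera has in their place "mount" (4x4, takes a point from camera to tool coordinates, whose origin is the TCP and whose axes are the flange's). Camera axes: x right, y down, z forward; pixel columns grow to the right and rows downward; lengths in m; the calibration is good to about 2 mm. A picture is of the moment at which its call begins: read the wrist's pose just before it. get_calibration takes no time and is no camera call.
- finish_job(): hands the job in, once; it reports no verdict.
Trained networks look in the newest picture that a camera, given by its name, has taken for a name from the list of things; names that differ only in an ending like _2 or _b are one class to them, and where a whole thing is asked for, a point or a joint stands for the part that bears it (a point fixed in the world has none). Each returns a list of dicts, best first, with "p" (0 to 1); they miss things now and then, are a little off and sometimes report something else, mostly with a low value. They report only what shows in the picture. A call takes as long as a camera call. They do not tell look-alikes from the thing itself.
- search_frame(camera, label): "position" ([x, y, z] in m, in world coordinates, good to about 4 mm: the middle of the surface that is visible of it).
- cut_out(camera, label): "mask" (384x512 bool, what is visible of it).
The state is a dict: "time_s": time; "joints": joint angles; "joint_velocities": joint speeds; "effort": joint torques, N m; "tcp_pos": TCP position; "ee_rot": TCP orientation; "wrist_force": force on the tool from outside, world axes, zero at the start; "moment": the same for the moment, N m; "gripper_width": opening from 0.0 (shut) to 1.0 (fully open).
Only numpy, scipy, OpenCV 4.12 (cv2) and the standard library are available. Lean on these libraries where they do the work, as an engineer would, in place of code of your own. Each camera call takes 0.05 s, during which the arm holds its last target. There are 200 camera calls.

## Working session

There is one attempt and no reset: what is moved stays moved. The work goes in short steps, Python scripts to look and compute and a tool call to move; the robot and the scene stay as the last step left them, time stands still between calls to the robot, and variables do not carry over. Pictures are saved under pics/ and viewed, about 8 in all and at most 12, crops included, and the job is handed in when it is done.

Besides the shell and the picture viewer there is one more tool, called as name([rows], argument=value, ...), one row to a line, values as JSON. arm_command: Moves the arm, as the interface text tells. Its arguments: {"type":"object","properties":{"rows":{"type":"array","items":{"type":"object","properties":{"fingers":{"type":"number"},"travel":{"type":"array","items":{"type":"number"}},"roll":{"type":"number"}}}}},"required":["rows"]}

```bash
mkdir -p pics; ls
cat > h.py <<'E'
import numpy as np, cv2
from station import *
def cam(n, s=None):
    c=get_calibration(n)
    if 'mount' in c:
        s=s or sense(); T=np.eye(4); T[:3,:3]=np.array(s['ee_rot']); T[:3,3]=s['tcp_pos']; M=T@np.array(c['mount'])
    else:
        M=np.eye(4); M[:3,:3]=np.array(c['attitude']); M[:3,3]=c['origin']
    f=192/np.tan(np.radians(c['fov_y']/2)); return f,c['cx'],c['cy'],M
def cloud(d,C):
    f,cx,cy,M=C; v,u=np.mgrid[:384,:512]
    P=np.stack([(u-cx)/f*d,(v-cy)/f*d,d],-1)
    return P@M[:3,:3].T+M[:3,3]
def proj(p,C):
    f,cx,cy,M=C; q=(np.atleast_2d(p)-M[:3,3])@M[:3,:3]
    return np.c_[q[:,0]/q[:,2]*f+cx,q[:,1]/q[:,2]*f+cy]
def grab(n):
    s=sense(); im,d=capture(n); return im,d,cam(n,s)
def save(n,im): cv2.imwrite('pics/'+n,im[...,::-1])
E
python3 - <<'E'
from h import *
s=sense(); print(s['time_s'],s['ee_rot'],s['wrist_force'],s['gripper_width'])
for n in('scene','top','wrist'):
    im,d,C=grab(n); save(n+'0.png',im); np.savez(n+'0.npz',im=im,d=d,f=C[0],cx=C[1],cy=C[2],M=C[3]); print(n,get_calibration(n))
E
```

```text
pics
0.0 [[ 9.52340676e-01 -3.05035892e-01 -5.83600486e-04]
 [-3.05036439e-01 -9.52338366e-01 -2.09959956e-03]
 [ 8.46680932e-05  2.17755348e-03 -9.99997626e-01]] [-0.46997813  0.48830412  0.3324467 ] 0.9949950640416021
scene {'fov_y': 53.256887736095834, 'cx': 258.0065189709674, 'cy': 193.15560393551164, 'origin': array([ 0.97134511, -0.43967613,  0.88813507]), 'attitude': array([[ 0.79021709,  0.49848954, -0.35646195],
       [ 0.61279196, -0.63652519,  0.46831795],
       [ 0.00655459, -0.58850986, -0.80846347]])}
top {'fov_y': 55.9828543661549, 'cx': 259.3975744021265, 'cy': 192.96360883436535, 'origin': array([0.39925348, 0.0434255 , 1.27594606]), 'attitude': array([[ 0.01973539, -0.98605835,  0.16522542],
       [-0.99966393, -0.02223963, -0.01332007],
       [ 0.01680892, -0.16490701, -0.98616588]])}
wrist {'fov_y': 62.88136744217967, 'cx': 254.4850195088956, 'cy': 194.29573700505932, 'mount': array([[-1.92825370e-03, -9.60357032e-01, -2.78766304e-01,
         7.69319530e-02],
       [ 9.99997375e-01, -2.19680389e-03,  6.50966147e-04,
        -1.82667184e-04],
       [-1.23755482e-03, -2.78764317e-01,  9.60358748e-01,
        -1.44269807e-01],
       [ 0.00000000e+00,  0.00000000e+00,  0.00000000e+00,
         1.00000000e+00]])}
```

View pics/top0.png

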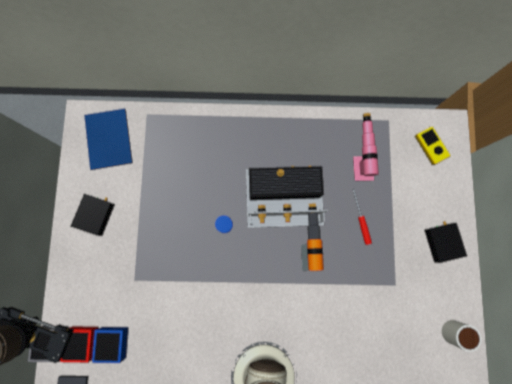

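View pics/scene0.png

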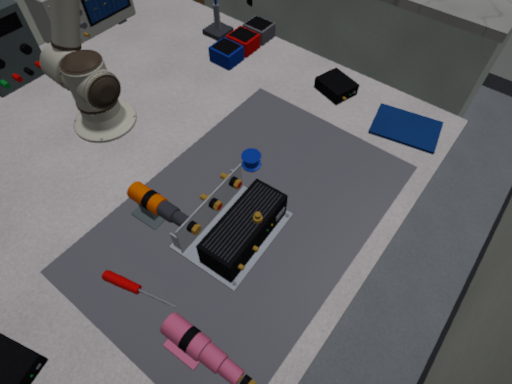

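Top view: bracket near (285,197). The bolt heads are near (262,213), (287,213) and (312,210), with the orange driver at (315,250) in line with the right-hand bolt. The pink look-alike is at (369,150). In the scene view the driver at (150,198) points at the head at (193,228). The other heads at (215,204) and (234,182) are the candidates to avoid. Next I measure the bracket's pose from depth.

Run:
```python
from h import *
for n in('top','scene'):
    z=np.load(n+'0.npz'); im,d=z['im'],z['d']; C=(float(z['f']),float(z['cx']),float(z['cy']),z['M'])
    P=cloud(d,C); roi=np.zeros(d.shape,bool)
    if n=='top': roi[155:235,235:335]=1
    else: roi[165:290,165:300]=1
    g=im.astype(int)
    # case top: dark, z .08-.1
    m=roi&(d>0)&(P[...,2]>.082)&(P[...,2]<.1)&(g.max(-1)<60)
    r=cv2.minAreaRect((P[m][:,:2]*1000).astype(np.float32)); print(n,'case',m.sum(),r,np.median(P[m][:,2]))
    bo=cv2.boxPoints(r);print(bo.round(1).tolist())
    # orange
    m=(d>0)&(g[...,0]>180)&(g[...,1]>60)&(g[...,1]<140)&(g[...,2]<60)&(P[...,2]>.03)
    q=P[m]; print('orange',m.sum(),q.mean(0).round(4),q[:,2].max().round(4))
    for l in('head_1','driver','post_1','bracket'):
        capture(n)
        print(l,[(np.round(a['position'],4).tolist(),round(a['p'],2)) for a in search_frame(n,l)])
print(sense()['time_s'])
```

```text
top case 2009 ((616.6475219726562, -61.815391540527344), (142.9888153076172, 243.4862823486328), 3.285747528076172) 0.0908769572596202
[[538.2999877929688, 55.599998474121094], [552.2000122070312, -187.5], [695.0, -179.3000030517578], [681.0, 63.79999923706055]]
orange 252 [ 0.3894 -0.1413  0.1013] 0.11
head_1 [([0.5185, -0.1506, 0.094], 0.72), ([0.841, -0.3399, 0.0933], 0.6)]
driver [([0.7376, -0.3335, 0.0949], 0.75), ([0.4228, -0.1502, 0.0992], 0.62), ([0.536, -0.0663, 0.0874], 0.44)]
post_1 [([0.7345, -0.3371, 0.0956], 0.74), ([0.5334, 0.0182, 0.0914], 0.53), ([0.4989, -0.3398, 0.0215], 0.39)]
bracket [([0.5997, -0.0524, 0.0969], 0.65)]
scene case 3759 ((571.9880981445312, -65.46549987792969), (240.62852478027344, 250.14871215820312), 2.878974199295044) 0.0898694441187401
[[445.5, 53.400001525878906], [458.1000061035156, -196.39999389648438], [698.4000244140625, -184.3000030517578], [685.9000244140625, 65.5]]<stdin>:14: RuntimeWarning: Mean of empty slice.
  ret = um.true_divide(
Traceback (most recent call last):
ValueError: zero-size array to reduction operation maximum which has no identity
```

View pics/wrist0.png

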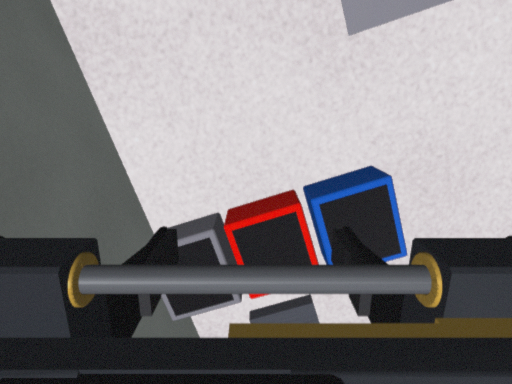

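The driven bolt's head should be near (0.56, -0.15), with bracket yaw about +3.2°. The wrist view at the start shows only bench clutter. I'm moving to hover above that head with the jaws across the bracket's y axis.

arm_command([
  {"fingers":100,"travel":[2,2,0],"roll":-2},
  {"fingers":100,"travel":[5,5,0],"roll":-4},
  {"fingers":100,"travel":[8.5,8.5,0],"roll":-6},
  {"fingers":100,"travel":[12,12,0],"roll":-8},
  {"fingers":100,"travel":[15.5,15.5,0],"roll":-10},
  {"fingers":100,"travel":[19,19,0],"roll":-12},
  {"fingers":100,"travel":[22,22.5,0],"roll":-14},
  {"fingers":100,"travel":[25,26,0],"roll":-16},
  {"fingers":100,"travel":[28.5,29.5,0],"roll":-18},
  {"fingers":100,"travel":[32,33,0],"roll":-21},
])

```text
time_s: 1.55
tcp_pos: [0.3951, 0.1817, 0.2418]
ee_rot: [[0.998, 0.06, 0.001], [0.06, -0.998, 0.001], [0.001, -0.001, -1.0]]
wrist_force: [1.5, 0.7, 1.1]
gripper_width: 0.999
```

arm_command([
  {"fingers":100,"travel":[1.5,3.5,0],"roll":0},
  {"fingers":100,"travel":[3,7.5,0],"roll":0},
  {"fingers":100,"travel":[5,12,0],"roll":0},
  {"fingers":100,"travel":[7,16.5,0],"roll":0},
  {"fingers":100,"travel":[9,21,0],"roll":0},
  {"fingers":100,"travel":[11,25.5,0],"roll":0},
  {"fingers":100,"travel":[12.5,29.5,0],"roll":0},
  {"fingers":100,"travel":[13.7,32,0],"roll":0},
  {"fingers":100,"travel":[14.5,34,0],"roll":0},
  {"fingers":100,"travel":[14.5,34,0],"roll":0},
])

```text
time_s: 2.55
tcp_pos: [0.5594, -0.15, 0.2407]
ee_rot: [[0.999, 0.053, -0.0], [0.053, -0.999, -0.0], [-0.0, 0.0, -1.0]]
wrist_force: [-0.7, -0.6, -0.7]
gripper_width: 0.996
```

Run:
```python
from h import *
s=sense(); im,d,C=grab('wrist'); save('wrist1.png',cv2.resize(im,(768,576))); np.savez('wrist1.npz',im=im,d=d,f=C[0],cx=C[1],cy=C[2],M=C[3])
for l in('head_1','bracket'):
    print(l,[(np.round(a['position'],4).tolist(),round(a['p'],2)) for a in search_frame('wrist',l)])
print(s['tcp_pos'],s['time_s'],s['gripper_width'],s['wrist_force'])
```

```text
head_1 [([0.5506, 0.0163, 0.092], 0.93), ([0.5224, -0.1524, 0.0955], 0.88), ([0.5571, -0.0677, 0.0897], 0.8), ([0.6214, -0.067, 0.0876], 0.48)]
bracket [([0.6213, -0.0687, 0.0869], 0.98), ([0.5496, 0.0131, 0.0873], 0.58)]
[ 0.55941817 -0.15002076  0.24066785] 2.55 0.9955291689152466 [-0.74844063 -0.56114322 -0.74208418]
```

View pics/wrist1.png

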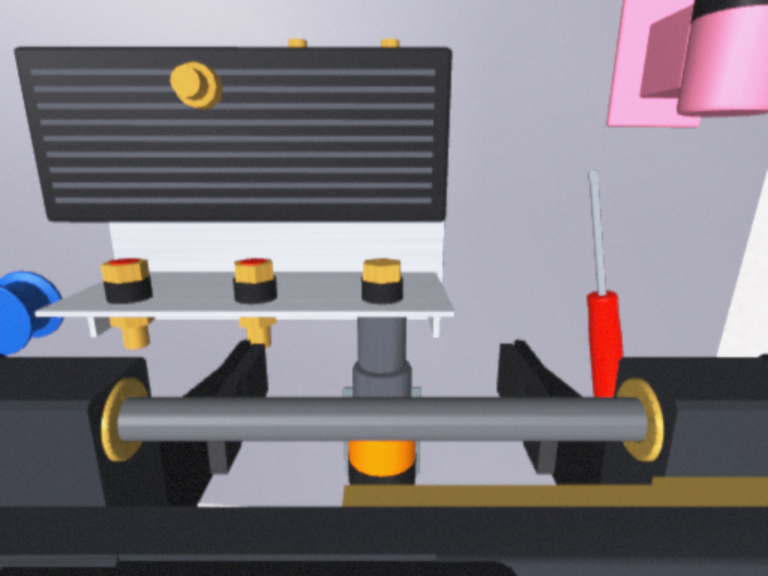

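Wrist view (768x576): heads at (126,270) and (254,270) have red dots, so they are tight. The head at (382,270) has no dot and the driver shaft runs straight below it at (382,345), so that is the driven bolt. The pink look-alike at (720,60) is not near. Next I measure precisely from this view's depth.

Run:
```python
from h import *
def load(n):
    z=np.load(n+'.npz'); C=(float(z['f']),float(z['cx']),float(z['cy']),z['M']); return z['im'],z['d'],C,cloud(z['d'],C)
im,d,C,P=load('wrist1'); g=im.astype(int)
v,u=np.mgrid[:384,:512]
# case near edge & far edge from top surface
m=(P[...,2]>.08)&(P[...,2]<.1)&(g.max(-1)<130)&(v<150)&(u<305)&(d>0)
r=cv2.minAreaRect((P[m][:,:2]*1000).astype(np.float32)); print('case',r,np.median(P[m][:,2])); B=cv2.boxPoints(r); print(B.round(1).tolist())
# panel top edge: highest z near .108
m=(abs(P[...,2]-.108)<.006)&(v>190)&(v<215)&(u<305)&(d>0)
q=P[m]; a,b=np.polyfit(q[:,1],q[:,0],1); print('panel top',m.sum(),'x=',a,b,'yaw',np.degrees(-np.arctan(a)),q.min(0),q.max(0), q.mean(0))
# brass heads
br=(g[...,0]>150)&(g[...,1]>90)&(g[...,2]<110)&(v>165)&(v<195)&(d>0)
k,lab,st,ce=cv2.connectedComponentsWithStats(br.astype(np.uint8))
for i in range(1,k):
    if st[i,4]>50:
        q=P[lab==i]; print('head',st[i],q.mean(0).round(4),q.min(0).round(4),q.max(0).round(4),'top z',np.percentile(q[:,2],95).round(4))
th=np.radians(3.1)
for src in('top0','scene0'):
    i2,d2,C2,P2=load(src)
    m=(g[...,0]>0)
    h=np.array([.555,-.151,.08]); print(src,proj(h,C2))
crop=im[160:210,215:295]; save('crop1.png',cv2.resize(crop,(800,500),interpolation=cv2.INTER_CUBIC))
i2,d2,C2,P2=load('scene0'); c=i2[165:245,155:275]; save('crop2.png',cv2.resize(c,(780,520),interpolation=cv2.INTER_CUBIC))
```

```text
case ((641.654296875, -60.50249481201172), (99.2378921508789, 250.8754119873047), 2.9505298137664795) 0.09102373124756319
[[585.5999755859375, 62.20000076293945], [598.5999755859375, -188.3000030517578], [697.7000122070312, -183.1999969482422], [684.7999877929688, 67.30000305175781]]
panel top 1674 x= -0.048597574909118715 0.5348036490275183 yaw 2.7822470144799256 [ 0.52960726 -0.19523315  0.10200239] [0.5461335  0.06345747 0.11069379] [ 0.53826445 -0.07121335  0.10745028]
head [157 173  25  16 307] [ 0.5596 -0.0674  0.0905] [ 0.5531 -0.0783  0.0745] [ 0.5648 -0.0531  0.0954] top z 0.094
head [242 172  25  17 345] [ 0.5642 -0.1498  0.0895] [ 0.5568 -0.1616  0.0693] [ 0.5692 -0.1379  0.0954] top z 0.0944
head [ 68 174  27  15 312] [0.5551 0.0174 0.0905] [0.5487 0.0072 0.08  ] [0.5605 0.0309 0.0955] top z 0.0942
top0 [[312.43730403 207.31102589]]
scene0 [[193.67509361 227.61063685]]
```

View pics/crop1.png

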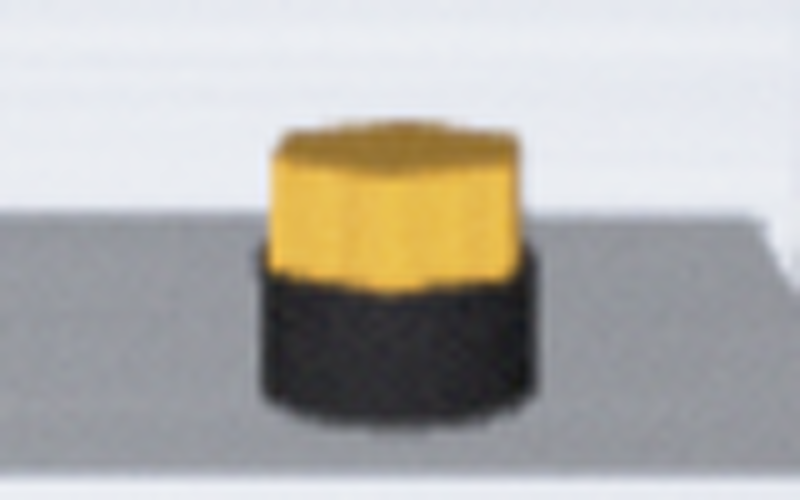

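View pics/crop2.png

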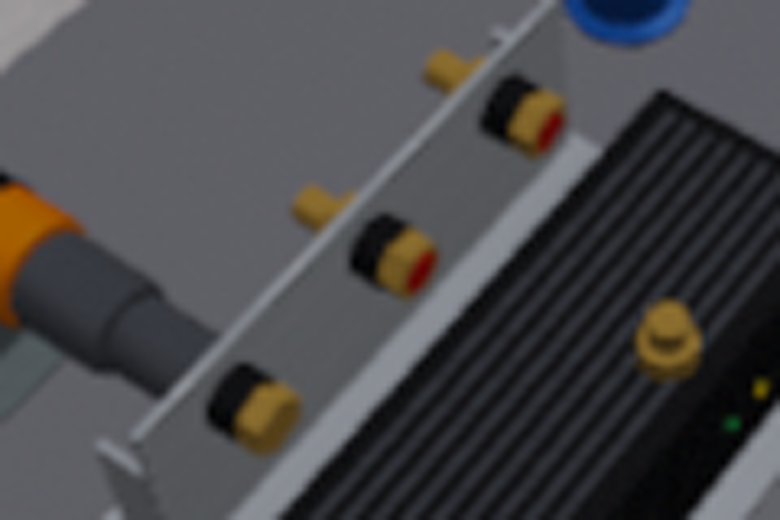

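The crop confirms no red dot on the target, and a corner of the head pointing up, so its flats face ±y (angle ≈ 0 now). The scene crop agrees: the driver shaft leads to the undotted head at lower left. Case, panel and head measurements agree within about 1 mm. TCP target is (0.5706, -0.1493, 0.080), 28 mm behind the panel's mid-plane so the pads clear the 28 mm bush. I stop above it first for one re-measurement.

arm_command([
  {"fingers":75,"travel":[0.4,0,1.5],"roll":0},
  {"fingers":75,"travel":[0.8,0,4],"roll":0},
  {"fingers":75,"travel":[1.1,0,7],"roll":0},
  {"fingers":75,"travel":[1.1,0,9.5],"roll":0},
  {"fingers":75,"travel":[1.1,0,10.5],"roll":0},
  {"fingers":75,"travel":[1.1,0,10.5],"roll":0},
  {"fingers":75,"travel":[1.1,0,10.5],"roll":0},
])

```text
time_s: 3.4
tcp_pos: [0.5705, -0.1469, 0.1376]
ee_rot: [[0.998, 0.058, 0.002], [0.058, -0.998, -0.001], [0.002, 0.001, -1.0]]
wrist_force: [-0.2, 0.1, 0.8]
gripper_width: 0.75
```

Run:
```python
from h import *
s=sense(); im,d,C=grab('wrist'); i2,d2,C2=grab('scene')
save('w2.png',np.hstack([cv2.resize(im,(400,300)),cv2.resize(i2[140:290,120:320],(400,300))]))
R=np.array(s['ee_rot']); t=np.array(s['tcp_pos']); print(t,s['time_s'],s['gripper_width'],s['wrist_force'])
for I,D,c,ctr in((im,d,C,None),(i2,d2,C2,None)):
    P=cloud(D,c); g=I.astype(int)
    br=(g[...,0]>g[...,2]*1.7)&(g[...,0]>60)&(g[...,1]>g[...,0]*.5)&(D>0)&(P[...,2]>.06)&(P[...,2]<.1)&(abs(P[...,0]-.564)<.02)&(abs(P[...,1]+.15)<.025)
    q=P[br]; print(br.sum())
    if len(q)>10: print('world',q.mean(0).round(4),np.percentile(q,[3,97],axis=0).round(4).tolist(),'tool',((q.mean(0)-t)@R).round(4),np.percentile((q-t)@R,[3,97],axis=0).round(4).tolist())
    cs=(g.max(-1)<130)&(abs(P[...,2]-.092)<.006)&(abs(P[...,1]+.1)<.05)&(P[...,0]>.58)&(P[...,0]<.7)
    q=(P[cs]-t)@R
    if len(q)>50: print('case near edge tool x',np.percentile(q[:,0],1))
```

```text
[ 0.57046836 -0.14685733  0.13762269] 3.4 0.7502472055842972 [-0.22454901  0.11962069  0.81326387]
956
world [ 0.5648 -0.1495  0.0876] [[0.5575, -0.1607, 0.0732], [0.569, -0.1383, 0.0946]] tool [-0.0059  0.0022  0.05  ] [[-0.0132, -0.009, 0.043], [-0.0019, 0.0136, 0.0644]]
case near edge tool x 0.02749239678700784
73
world [ 0.5648 -0.1528  0.0867] [[0.558, -0.1625, 0.0766], [0.5698, -0.141, 0.093]] tool [-0.0061  0.0056  0.0509] [[-0.0131, -0.0066, 0.0446], [-0.0012, 0.0152, 0.061]]
case near edge tool x 0.027504927769378424
```

View pics/w2.png

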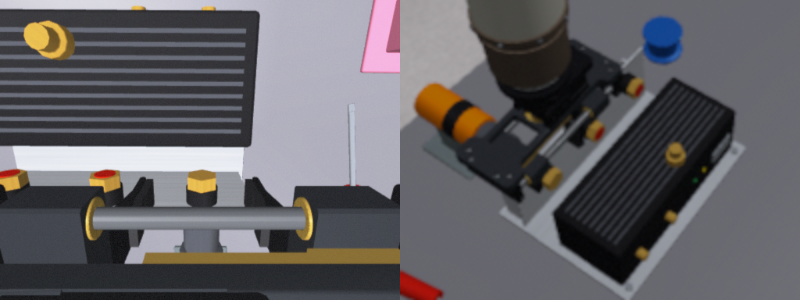

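Both views put the head 6 mm toward the panel from the TCP, and about 2.3 mm off along the tool's y. Its top is at z ≈ 0.094, so its centre is at ≈ 0.080. The fingers straddle the undotted head, at (202,185) in the left half. I descend with a small y correction.

arm_command([
  {"fingers":75,"travel":[0,0.1,1],"roll":0},
  {"fingers":75,"travel":[0,0.2,2.5],"roll":0},
  {"fingers":75,"travel":[0,0.2,4],"roll":0},
  {"fingers":75,"travel":[0,0.2,5.2],"roll":0},
  {"fingers":75,"travel":[0,0.2,5.7],"roll":0},
  {"fingers":75,"travel":[0,0.2,5.7],"roll":0},
  {"fingers":75,"travel":[0,0.2,5.7],"roll":0},
  {"fingers":75,"travel":[0,0.2,5.7],"roll":0},
])

```text
time_s: 4.3
tcp_pos: [0.5704, -0.1493, 0.08]
ee_rot: [[0.998, 0.057, 0.002], [0.057, -0.998, -0.0], [0.002, 0.0, -1.0]]
wrist_force: [-0.5, 0.4, 0.5]
gripper_width: 0.746
```

The TCP is on target with no contact, so I close the fingers.

arm_command([
  {"fingers":50,"travel":[0,0,0],"roll":0},
  {"fingers":40,"travel":[0,0,0],"roll":0},
  {"fingers":33,"travel":[0,0,0],"roll":0},
  {"fingers":15,"travel":[0,0,0],"roll":0},
  {"fingers":15,"travel":[0,0,0],"roll":0},
  {"fingers":15,"travel":[0,0,0],"roll":0},
  {"fingers":15,"travel":[0,0,0],"roll":0},
  {"fingers":15,"travel":[0,0,0],"roll":0},
  {"fingers":15,"travel":[0,0,0],"roll":0},
  {"fingers":15,"travel":[0,0,0],"roll":0},
])

```text
time_s: 5.3
tcp_pos: [0.5698, -0.1494, 0.0793]
ee_rot: [[0.998, 0.057, 0.0], [0.057, -0.998, -0.0], [0.0, 0.0, -1.0]]
wrist_force: [-0.5, -2.6, -0.3]
gripper_width: 0.267
```

Run:
```python
from h import *
s=sense(); print(s['time_s'],s['tcp_pos'],s['wrist_force'],s['moment'],s['gripper_width']*87)
im,d,C=grab('wrist'); i2,d2,C2=grab('scene')
c=np.hstack([cv2.resize(im[200:320,160:350],(400,253)),cv2.resize(i2[200:250,160:239],(400,253),interpolation=cv2.INTER_CUBIC)]); save('grip.png',c)
```

```text
5.3 [ 0.56981217 -0.14935951  0.07926041] [-0.53516723 -2.56329773 -0.31977763] [-0.384519   -0.10745966 -0.01027748] 23.247033419685437
```

View pics/grip.png

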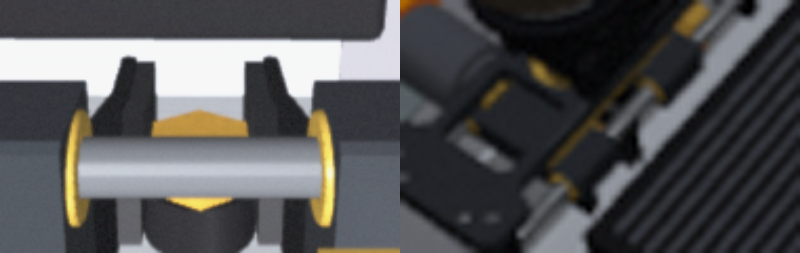

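The left half shows the brass head squarely between the pads, with the bush in front of them and not gripped. The opening is 23.2 mm, which fits 24 mm across flats rather than the 28 mm bush. Now I hold.

arm_command([
  {"fingers":15,"travel":[0,0,0],"roll":0},
  {"fingers":15,"travel":[0,0,0],"roll":0},
  {"fingers":15,"travel":[0,0,0],"roll":0},
  {"fingers":15,"travel":[0,0,0],"roll":0},
  {"fingers":15,"travel":[0,0,0],"roll":0},
  {"fingers":15,"travel":[0,0,0],"roll":0},
  {"fingers":15,"travel":[0,0,0],"roll":0},
  {"fingers":15,"travel":[0,0,0],"roll":0},
  {"fingers":15,"travel":[0,0,0],"roll":0},
  {"fingers":15,"travel":[0,0,0],"roll":0},
])

```text
time_s: 6.4
tcp_pos: [0.5698, -0.1493, 0.0793]
ee_rot: [[0.998, 0.057, 0.0], [0.057, -0.998, -0.0], [0.0, 0.0, -1.0]]
wrist_force: [0.1, -3.7, -0.3]
gripper_width: 0.264
```

arm_command([
  {"fingers":15,"travel":[0,0,0],"roll":0},
  {"fingers":15,"travel":[0,0,0],"roll":0},
  {"fingers":15,"travel":[0,0,0],"roll":0},
  {"fingers":15,"travel":[0,0,0],"roll":0},
  {"fingers":15,"travel":[0,0,0],"roll":0},
  {"fingers":15,"travel":[0,0,0],"roll":0},
  {"fingers":15,"travel":[0,0,0],"roll":0},
  {"fingers":15,"travel":[0,0,0],"roll":0},
  {"fingers":15,"travel":[0,0,0],"roll":0},
  {"fingers":15,"travel":[0,0,0],"roll":0},
])

```text
time_s: 7.4
tcp_pos: [0.5698, -0.1493, 0.0793]
ee_rot: [[0.998, 0.057, 0.0], [0.057, -0.998, -0.0], [0.0, 0.0, -1.0]]
wrist_force: [1.0, -4.9, -1.1]
gripper_width: 0.266
```

arm_command([
  {"fingers":15,"travel":[0,0,0],"roll":0},
  {"fingers":15,"travel":[0,0,0],"roll":0},
  {"fingers":15,"travel":[0,0,0],"roll":0},
  {"fingers":15,"travel":[0,0,0],"roll":0},
  {"fingers":15,"travel":[0,0,0],"roll":0},
  {"fingers":15,"travel":[0,0,0],"roll":0},
  {"fingers":15,"travel":[0,0,0],"roll":0},
  {"fingers":15,"travel":[0,0,0],"roll":0},
  {"fingers":15,"travel":[0,0,0],"roll":0},
  {"fingers":15,"travel":[0,0,0],"roll":0},
])

```text
time_s: 8.4
tcp_pos: [0.5698, -0.1493, 0.0793]
ee_rot: [[0.998, 0.057, 0.0], [0.057, -0.998, -0.0], [0.0, 0.0, -1.0]]
wrist_force: [0.1, -5.3, -0.8]
gripper_width: 0.267
```

arm_command([
  {"fingers":15,"travel":[0,0,0],"roll":0},
  {"fingers":15,"travel":[0,0,0],"roll":0},
  {"fingers":15,"travel":[0,0,0],"roll":0},
  {"fingers":15,"travel":[0,0,0],"roll":0},
  {"fingers":15,"travel":[0,0,0],"roll":0},
  {"fingers":15,"travel":[0,0,0],"roll":0},
  {"fingers":15,"travel":[0,0,0],"roll":0},
  {"fingers":15,"travel":[0,0,0],"roll":0},
  {"fingers":15,"travel":[0,0,0],"roll":0},
  {"fingers":15,"travel":[0,0,0],"roll":0},
])

```text
time_s: 9.4
tcp_pos: [0.5698, -0.1493, 0.0792]
ee_rot: [[0.998, 0.057, -0.0], [0.057, -0.998, -0.0], [-0.0, 0.0, -1.0]]
wrist_force: [0.6, -4.8, -0.9]
gripper_width: 0.27
```

Run:
```python
from h import *
s=sense(); print(s['time_s'],s['tcp_pos'],s['wrist_force'],s['moment'],s['gripper_width']*87)
im,d,C=grab('wrist'); o=cv2.imread('pics/grip.png')[:,:400]
c=cv2.resize(im[200:320,160:350],(400,253)); save('grip2.png',c)
print('diff',np.abs(c[...,::-1].astype(int)-o)[100:230,140:260].mean())
```

```text
9.4 [ 0.56979719 -0.14928019  0.07923079] [ 0.5842587  -4.79225256 -0.88322797] [-1.32184215 -0.2345511   0.03755585] 23.46197897756281
diff 1.4303418803418804
```

View pics/grip2.png

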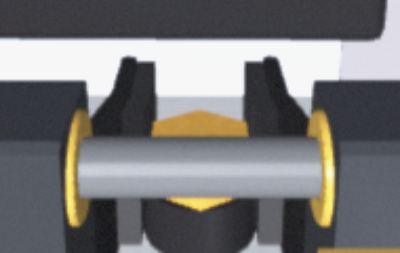

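The picture is unchanged after 4 s: same head edges, with the corner still at (200,112) and (200,210). The grip is steady at 23.4 mm with a wrist force of about 5 N, so I hand the job in.

```bash
python3 -c "
from station import *
print(finish_job())"
```

```text
the job is handed in; nothing more can be done
None
```

I gripped the head of the driven bolt (the undotted one in line with the orange driver, at the bracket's -y end) and held it still for about 4 s. I then handed the job in at about 9.5 s with the grip still on; it reports no verdict.

**Grip:** The opening read 23.2 to 23.5 mm, close to the head's 24 mm across flats and well under the 28 mm bush, so the pads are on the head.

**Hold:** Wrist pictures 4 s apart look the same, with the head unturned. The pose stayed put to 0.1 mm, and wrist force stayed around 5 N.

**Not touched:** The tight bolts and loose things were not approached. I did not re-measure their positions at the end.

**Disagreements:**
- The detector placed this head about 4 cm too near the robot, so I used my own depth measurements.
- The wrist and scene views differed by about 3 mm along y. I used the wrist view.

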